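Load the filter box on the imaging shuttle's narrow deck

TASK

Squeeze the red latch tab on the shuttle's grip and slide the carriage into its loading notch (blue index block), letting the latch spring out. Then push the amber filter box, without lifting or tipping it, off the white feed table so that it sits square and centred on the narrow raised deck, clear of the feed table. Squeeze the latch again, slide the loaded carriage to the notch at the orange marker, and let go so that it latches there; leave the manometer, scissors and stopwatch alone.

Things in the scene. Friction and masses are not known exactly. Their poses are not given: they have to be found in the camera images.
- shuttle: Fixed sample shuttle, aluminium base 300 x 165 mm. Origin on the worktop under the line on which the deck's centre travels. Its x is the slide direction (carriage joint grows to +x), y points from the deck to the feed table, z up. The blue index block of the loading notch is at x -20, y -123 mm.
- feed (a point): Centre of the white feed table's top face, axes as the shuttle; at x -20, y 134, z 70 mm in its frame. Table 220 mm (x) by 170 mm (y), no rims, free air above and behind it; a 24 mm gap lies between its -y edge and the deck's edge.
- carriage (a joint): Carriage position in m, 0 to 0.16: deck centre and grip are at shuttle x = value - 0.08. Unless the latch is squeezed a tooth holds it: parking slot 0 to 0.027 (starts there, free in it), loading notch 0.060, station notches 0.110 and 0.160, 3 mm play either way. Slides stiffly (2 N). Let go off a notch, the tooth rests on the rack and snaps in when nudged over the notch.
- latch (a joint): Red latch tab's travel in m: 0 sprung out (latched), 0.007 fully pressed in. The tooth is clear of the rack above 0.0055. Never force the carriage while it is out. Never force the carriage while it is out. Pressing takes 2.4 to 5.2 N.
- grip (a point): Point to pinch on the carriage's grip, axes as the shuttle, 86 mm above the worktop: black upright block with the red tab on its +x face, together x -19 to +23 mm (35 mm wide squeezed), 24 mm wide in y, top 22 mm above. Pinching block and tab along x squeezes the tab. Fingertips may go 25 mm below this point on both x sides. The deck's centre is 85 mm to +y.
- deck (a point): Centre of the top face of the narrow deck on the carriage, axes as the shuttle; deck 100 mm (x) by 50 mm (y), 68 mm above the worktop (2 mm lower than the feed table), flat, no rims.
- box_centre (a point): Closed amber plastic box, 280 g, 118 mm long (its x) by 74 wide (y) by 49 high; point half-way up at its centre. Fingers meet its lid lip, 70 mm wide and 109 long (x -53 to +56), 32 to 36 mm above the underside, and walls 1 mm inside it. Starts on the feed table, long side roughly along the shuttle's x, turned and off-centre. Overhangs the deck all round.
- marker_orange: Orange upright marker plate, 26 mm wide, 36 mm high, standing on the base edge beside one of the two station notches; its origin lies under its centre and its x runs along the shuttle's x. The carriage is at this station when its grip has the same shuttle x as the marker.
- marker_white: White marker plate of the same form, at the other station.
- meter: Dark handheld manometer, 149 x 65 x 28 mm, lying left of the shuttle; leave alone.
- cutters: Blue-handled scissors, 199 mm, lying right of the shuttle; leave alone.
- watch: Black stopwatch, 61 mm, lying right of the shuttle; leave alone.

How it is judged:
By the outcome, as a careful person would: the job done as asked, in the order asked, and still so for the second after the job is handed in, with the robot touching nothing.
It also fails if it takes over 72 s, if anything falls off the work surface, if the arm or the gripper's body presses on something with over 40 N, if the wrist force passes 120 N, or if a joint passes its speed limit or range.

ROBOT

A 6-joint arm with a two-finger parallel gripper is mounted at the origin on a cart in front of the work surface, level with it; the furniture and walls round the work are solid. World frame = base frame: x ahead of the robot, y to its left, z up, the work surface at z = 0. Lengths are in mm, angles in rad, forces in N, time in s.
With the tool pointing down it reaches from about 275 to 750 mm from the base axis. Payload 10.2 kg.
Tool frame: the origin (TCP) lies at the very end of the fingers, on their centre line; the grasp point (between the pads) lies 19 mm behind it; z points along the fingers, y is the line along which they close (so a half turn about z gives the same grasp; the last joint's range is limited). The gripper opens to 85 mm and grips with 20 to 120 N. Pads are 22 mm wide; open, the fingers measure 114 mm over their backs; the gripper's body (76 mm by 85 mm) begins 54 mm behind the grasp point. The pads swing forward as they close: fully open they stand 13 mm farther back than shut.
Start: joints at [0.973, 0.313, 1.498, -0, 1.331, -0.223], TCP at [192.208, 488.556, 231.294] pointing down, gripper open.
Joint ranges: [-2.94, 2.94], [-0.97, 2.17], [0.19, 2.56], [-1.23, 4.37], [0.02, 3.11], [-2.88, 2.88]. Speed limits (rad/s): [2.39, 2.39, 3.01, 3.14, 3.14, 3.14].

INTERFACE

Orientations are given as a unit quaternion [w, x, y, z].
In Python, from rig import ctrl gives the robot as it stands.
- The arm moves only by the shell command python3 -m pendant 'ROWS' [FORCE]. ROWS is JSON, a list that holds one entry, the list of rows, each a list of 5 numbers: the shift along the tool's x, y, z normalised to -1 to 1, where 1 is 200 mm, then the turn about the tool's z normalised to -1 to 1, where 1 is pi rad, then the opening, from 0 (shut) to 1 (fully open). In form: [[[dx, dy, dz, spin, hand], ...]]. A call has 1 to 12 rows; each row is the pose to reach, as a shift and turn from the pose commanded when the call began, along the tool's axes at that moment, turning the shorter way round; what a row does not reach only later rows make up. A row lasts 1/10 s, in which the tool goes at most 50 mm and 8.59 degrees, less where a joint would pass 70% of its speed; a pose out of reach is approached as far as the arm can. A call with a number of a shift or a turn outside -1 to 1 is refused whole. A call with a gripper value outside its range is refused whole. The fingers move at their own pace and stop on an object; FORCE is the grip in N (left out, the last holds). Time passes only in rows, so rows that repeat a pose let the fingers close. It gives the time, the measured TCP pose, the force, the opening and the grip force at its end, in the units of the state.
- ctrl.sense(): the state, without advancing time (a new reading comes with each control period).
- ctrl.capture(name): name is "side" or "top"; returns (picture, depth): 420x560x3 uint8, blue, green, red; 420x560 float32, mm along the optical axis (not along the pixel's ray), 0 where there is no reading.
- ctrl.get_calibration(name): a dict with "K" (3x3 intrinsics, pixels), "origin" and "rotation" of the camera in the world. Camera axes: x right, y down, z forward; pixel columns grow to the right and rows downward; lengths in mm; the calibration is good to about 2 mm. A picture is of the moment at which its call begins. get_calibration takes no time and is no camera call.
- ctrl.finish_job(): hands the job in; it is judged then, once.
The state is a dict: "time_s": time; "joints": joint angles; "dq": joint speeds; "tau": joint torques, N m; "eef_pos": TCP position; "ee_rot": TCP orientation; "force": force on the tool from outside, world axes, zero at the start; "wrist_torque": the same for the moment, N m; "grip_width": opening from 0.0 (shut) to 1.0 (fully open); "grip_force": force on a finger pad.
Only numpy, scipy, OpenCV 4.12 (cv2) and the standard library are available. Lean on these libraries where they do the work, as an engineer would, in place of code of your own. Each camera call takes 0.05 s, during which the arm holds its last target. There are 200 camera calls.

## Working session

There is one attempt and no reset: what is moved stays moved. The work goes in short steps, Python scripts to look and compute and a shell command to move; the robot and the scene stay as the last step left them, time stands still between calls to the robot, and variables do not carry over. Pictures are saved under pics/ and viewed, at most 10 in all, crops included, and the job is handed in when it is done.

```bash
mkdir -p pics; ls; python3 - <<'E'
from rig import ctrl
import cv2,numpy as np
s=ctrl.sense(); print(s)
for n in("side","top"):
    p,d=ctrl.capture(n); cv2.imwrite(f"pics/{n}0.png",p); np.save(f"{n}0.npy",d)
    c=ctrl.get_calibration(n); print(n,c)
E
```

```text
pics
{'time_s': 0.0, 'joints': array([ 9.72610667e-01,  3.13465528e-01,  1.49843520e+00, -2.16306614e-05,
        1.33099467e+00, -2.23405076e-01]), 'dq': array([ 0.00032268, -0.00046468, -0.00140478,  0.00189184, -0.00136611,
       -0.00098873]), 'tau': array([ 9.84282087e-04, -4.12258744e+01, -2.59744334e+01, -1.27938442e-04,
        4.08172360e-03, -2.49477623e-06]), 'eef_pos': array([192.05715302, 488.33457391, 230.72783879]), 'ee_rot': array([-2.50487230e-04,  1.86292941e-01,  9.82494028e-01, -6.01373653e-04]), 'force': array([-0.62830698, -0.11589621,  0.35498976]), 'wrist_torque': array([ 0.00060572, -0.03059917,  0.02788197]), 'grip_force': 0.0, 'grip_width': 0.9979757480698456}
side {'K': array([[426.74288406,   0.        , 283.89713434],
       [  0.        , 426.74288406, 209.57697686],
       [  0.        ,   0.        ,   1.        ]]), 'origin': array([  496.01844957, -1036.90278964,   538.50173352]), 'rotation': array([-0.55582745,  0.83109322, -0.01604166,  0.00908654])}
top {'K': array([[415.19030885,   0.        , 277.77123234],
       [  0.        , 415.19030885, 211.16993518],
       [  0.        ,   0.        ,   1.        ]]), 'origin': array([ 305.2439179 ,   16.27139169, 1277.01096458]), 'rotation': array([ 0.06043405, -0.69732742,  0.71068061, -0.07081845])}
```

View pics/top0.png

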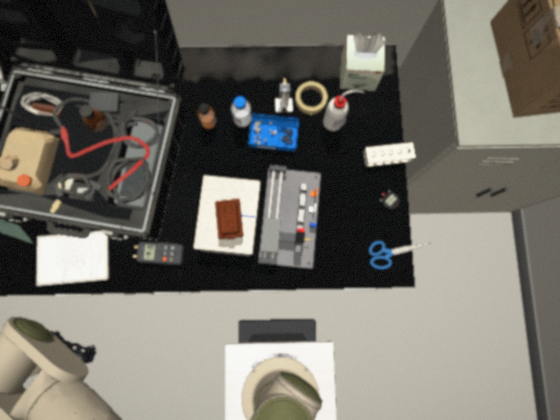

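View pics/side0.png

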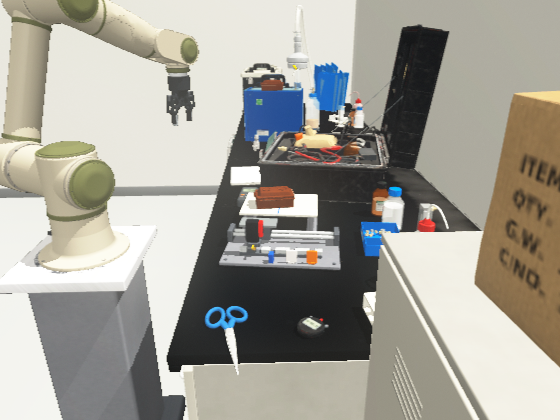

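The top view shows the feed table at about (227,215), the box at (230,218), the shuttle at (290,217), and the markers at about (313,193) orange and (312,214) white. In the side view the grip and red tab are at (254,230). Next I'll enlarge both.

```bash
python3 - <<'E'
import cv2,numpy as np
t=cv2.imread("pics/top0.png")[155:280,185:335]; s=cv2.imread("pics/side0.png")[170:280,205:355]
a=cv2.resize(t,None,fx=4,fy=4,interpolation=cv2.INTER_CUBIC); b=cv2.resize(s,None,fx=4,fy=4,interpolation=cv2.INTER_CUBIC)
cv2.imwrite("pics/ct.png",a); cv2.imwrite("pics/cs.png",b)
E
```

```text
(no output)
```

View pics/ct.png

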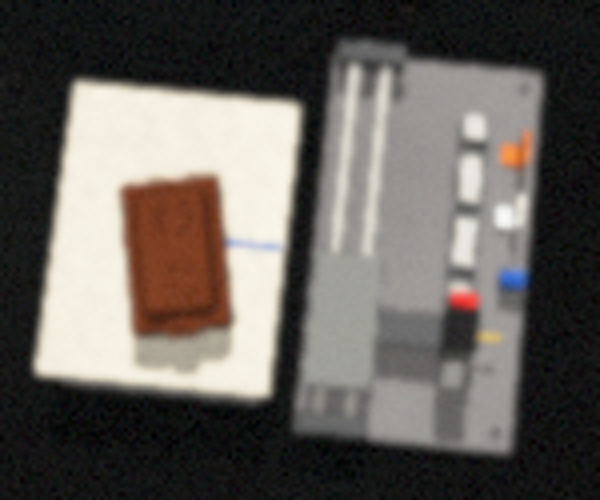

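View pics/cs.png

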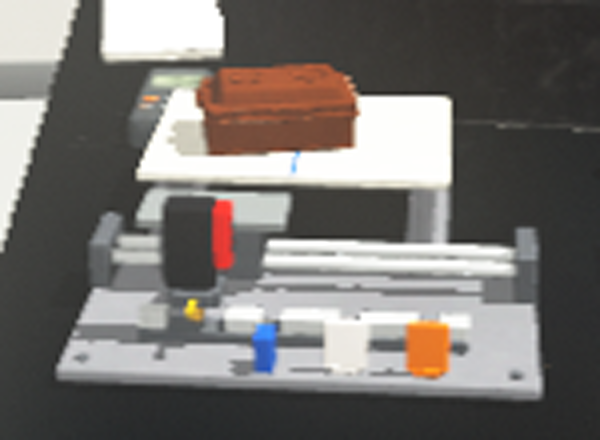

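The crops agree. In the top crop the feed table's corners, the box (about (177,255)), the grip with its red tab (463,310), and the orange (515,155), white (508,215) and blue (513,280) pieces are all visible. Orange is the farthest along +x. Now I'll measure.

```bash
cat > h.py <<'E'
from rig import ctrl
import cv2,numpy as np
from scipy.spatial.transform import Rotation as R
def cal(n):
    c=ctrl.get_calibration(n); q=c["rotation"]; return c["K"],c["origin"],R.from_quat([q[1],q[2],q[3],q[0]]).as_matrix()
def plane(n,uv,z):
    K,o,r=cal(n); uv=np.atleast_2d(uv).astype(float)
    d=np.c_[uv,np.ones(len(uv))]@np.linalg.inv(K).T@r.T
    return o+d*((z-o[2])/d[:,2])[:,None]
def cloud(n,m,D):
    K,o,r=cal(n); v,u=np.nonzero(m&(D>0)); 
    return o+(np.c_[u,v,np.ones(len(u))]@np.linalg.inv(K).T*D[v,u][:,None])@r.T
def hsv(p,lo,hi): return cv2.inRange(cv2.cvtColor(p,cv2.COLOR_BGR2HSV),np.array(lo),np.array(hi))
def biggest(m):
    c,_=cv2.findContours(m,cv2.RETR_EXTERNAL,cv2.CHAIN_APPROX_NONE); return max(c,key=cv2.contourArea)[:,0]
def roi(m,x0,x1,y0,y1):
    k=np.zeros_like(m); k[y0:y1,x0:x1]=m[y0:y1,x0:x1]; return k
def rect(P):
    (c,(w,h),a)=cv2.minAreaRect(P[:,:2].astype(np.float32)); return np.round(c,1),round(w,1),round(h,1),round(a,2)
E
python3 - <<'E'
from h import *
p=cv2.imread("pics/top0.png");D=np.load("top0.npy")
wm=roi(hsv(p,(0,0,150),(179,70,255)),188,262,170,260); bm=roi(hsv(p,(0,100,40),(15,255,255)),205,255,185,245)
wm=cv2.morphologyEx(wm|bm,cv2.MORPH_CLOSE,np.ones((5,5)))
print("feed",rect(plane("top",biggest(wm),70)))
C=cloud("top",bm>0,D);print("box z",np.percentile(C[:,2],[5,50,95]),"cloud",rect(C))
c=biggest(bm);print("box z115",rect(plane("top",c,115)),"z105",rect(plane("top",c,105)))
S=cv2.imread("pics/side0.png");DS=np.load("side0.npy")
for nm,(lo,hi) in dict(red=((0,150,120),(6,255,255)),orange=((7,170,180),(16,255,255)),blue=((105,150,90),(125,255,255))).items():
    m=roi(hsv(S,lo,hi),215,345,215,270)
    Q=cloud("side",m>0,DS)
    mt=roi(hsv(p,lo,hi),290,325,180,240);Qt=cloud("top",mt>0,D)
    print(nm,len(Q),Q.min(0),Q.max(0),np.median(Q,0),"top",len(Qt),np.median(Qt,0) if len(Qt) else 0)
m=roi(hsv(S,(0,0,170),(179,50,255)),286,298,250,264);Q=cloud("side",m>0,DS);print("white",Q.min(0),Q.max(0),np.median(Q,0))
E
```

```text
feed (array([526.6, 145.9]), 171.7, 222.6, 83.15)
box z [104.02662341 115.52552437 120.73558958] cloud (array([504.9, 137.3]), 110.1, 66.9, 5.84)
box z115 (array([503.3, 136.4]), 109.4, 66.2, 5.71) z105 (array([505. , 137.4]), 110.4, 66.8, 5.71)
red 80 [465.41967243 -80.27582674  35.00259311] [476.05041992  -2.61359365 109.4172424 ] [471.05924794 -75.17524715  91.93343096] top 20 [469.49010765 -67.98443731 106.92823319]
orange 119 [ 584.22771548 -129.17088205   17.99567969] [ 606.912693   -118.36228249   51.44487058] [ 594.55275655 -123.39379645   34.79119592] top 17 [ 593.78544071 -115.25667019   20.16441846]
blue 55 [ 489.7696008  -120.25336816   18.20699735] [502.3256608  -73.51077605  43.30153968] [ 496.90869116 -115.9278681    33.17955154] top 17 [ 493.66972387 -109.82891676   39.04618348]
white [ 533.5466787  -124.18748277   14.40683488] [562.71773812 -82.64927524  52.44441485] [ 545.95557704 -116.94627593   31.88994747]
```

```bash
cat >> h.py <<'E'
O=np.array([530.5,10.5]); YAW=np.radians(-6.85)
def sh(x,y): c,s=np.cos(YAW),np.sin(YAW); return O+np.array([c*x-s*y,s*x+c*y])
def shinv(p): c,s=np.cos(YAW),np.sin(YAW); d=np.asarray(p)[:2]-O; return np.array([c*d[0]+s*d[1],-s*d[0]+c*d[1]])
def rows(xy,z,yawy):  # target TCP, world angle (deg) of tool y (mod 180)
    s=ctrl.sense(); q=s["ee_rot"]; r=R.from_quat([q[1],q[2],q[3],q[0]]).as_matrix()
    d=r.T@(np.r_[xy,z]-s["eef_pos"]); cur=np.degrees(np.arctan2(r[1,1],r[0,1]))
    t=(-(yawy-cur)+90)%180-90
    print("shift/200",np.round(d/200,4),"spin",round(t/180,4),"| tcp",np.round(s["eef_pos"],1),"shuttle",np.round(shinv(s["eef_pos"]),1),"ang",round(cur,2),"F",np.round(s["force"],1),"w",round(s["grip_width"]*85,1),"gf",round(s["grip_force"],1),"t",round(s["time_s"],2))
E
python3 -c "
from h import *
print(sh(-71.5,-85)); rows(sh(-71.5,-85),170,-6.85)"
```

```text
[449.37239292 -65.36541616]
shift/200 [-2.2108 -2.1051  0.3058] spin 0.4187 | tcp [192.1 488.4 230.8] shuttle [-393.   434.1] ang 68.52 F [0.4 0.1 0.4] w 84.9 gf 0.0 t 0.1
```

```bash
python3 -m pendant '[[[-1,-0.95,0,0,1],[-1,-0.95,0,0,1],[-1,-0.95,0,0,1],[-1,-0.95,0,0,1],[-1,-0.95,0,0,1],[-1,-0.95,0,0,1]]]' 20
python3 -m pendant '[[[-1,-0.95,0,0.419,1],[-1,-0.95,0,0.419,1],[-1,-0.95,0,0.419,1],[-1,-0.95,0,0.419,1],[-1,-0.95,0,0.419,1],[-1,-0.95,0,0.419,1],[-1,-0.95,0,0.419,1],[-1,-0.95,0,0.419,1],[-1,-0.95,0,0.419,1]]]'
python3 -c "
from h import *
rows(sh(-71.5,-85),130,-6.85)"
```

```text
time_s: 0.7
eef_pos: [309.4, 235.9, 231.2]
ee_rot: [0.0, 0.187, 0.982, -0.0]
force: [0.8, 0.4, -0.3]
grip_width: 1.0
grip_force: 0.0
time_s: 1.6
eef_pos: [425.2, -11.7, 231.0]
ee_rot: [-0.0, 0.75, 0.661, -0.0]
force: [0.1, 0.1, 0.5]
grip_width: 1.001
grip_force: 0.0
shift/200 [-0.2509  0.1543  0.5046] spin -0.0023 | tcp [425.2 -11.7 231. ] shuttle [-101.9  -34.6] ang -7.26 F [0.1 0.1 0.5] w 85.1 gf 0.0 t 1.6
```

```bash
python3 -m pendant '[[[-0.251,0.154,0,-0.002,1],[-0.251,0.154,0.4,-0.002,1],[-0.251,0.154,0.505,-0.002,1],[-0.251,0.154,0.505,-0.002,1],[-0.251,0.154,0.505,-0.002,1]]]'
python3 - <<'E'
from h import *
p,d=ctrl.capture("side"); cv2.imwrite("pics/s1.png",cv2.resize(p[170:280,205:355],None,fx=4,fy=4,interpolation=cv2.INTER_CUBIC))
rows(sh(-71.5,-85),68,-6.85)
E
```

```text
time_s: 2.1
eef_pos: [450.0, -65.0, 131.1]
ee_rot: [-0.0, 0.746, 0.666, -0.0]
force: [0.2, -0.2, 1.2]
grip_width: 0.998
grip_force: 0.0
shift/200 [-0.0016 -0.0075  0.3211] spin 0.0018 | tcp [450.8 -65.2 132.2] shuttle [-70.2 -84.6] ang -6.52 F [-0.6  0.2  0.2] w 85.0 gf 0.0 t 2.15
```

View pics/s1.png

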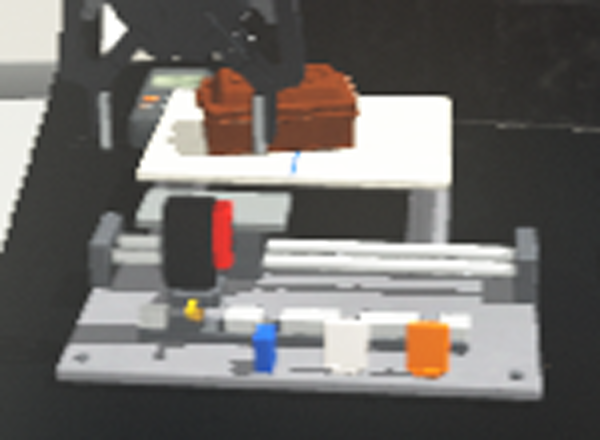

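The fingers straddle the grip: the tips are at crop x of about 105 and 262, and the block plus tab spans 165–232. I'll bias a little to +x, descend and pinch.

```bash
python3 -m pendant '[[[0,0.005,0.15,0,1],[0,0.005,0.31,0,1],[0,0.005,0.31,0,1],[0,0.005,0.31,0,0.6],[0,0.005,0.31,0,0.3],[0,0.005,0.31,0,0.3],[0,0.005,0.31,0,0.3],[0,0.005,0.31,0,0.3]]]' 25
python3 - <<'E'
from h import *
rows(sh(-21.5,-85),68,-6.85)
E
```

```text
time_s: 2.95
eef_pos: [451.9, -65.5, 70.1]
ee_rot: [0.001, 0.746, 0.665, 0.001]
force: [-0.8, 1.4, 8.7]
grip_width: 0.404
grip_force: 28.0
shift/200 [-0.0019  0.2371  0.0111] spin 0.0016 | tcp [451.9 -65.5  70.1] shuttle [-68.9 -84.9] ang -6.56 F [-0.8  1.4  8.7] w 34.4 gf 28.0 t 2.95
```

```bash
python3 -m pendant '[[[0,0.06,0,0,0.3],[0,0.12,0,0,0.3],[-0.001,0.18,0,0,0.3],[-0.001,0.237,0,0,0.3],[-0.001,0.237,0,0,0.3],[-0.001,0.237,0,0,0.3]]]'
python3 - <<'E'
from h import *
rows(sh(-21.5,-85),68,-6.85)
p,d=ctrl.capture("side"); cv2.imwrite("pics/s2.png",cv2.resize(p[190:270,215:345],None,fx=5,fy=5,interpolation=cv2.INTER_CUBIC))
E
```

```text
time_s: 3.55
eef_pos: [499.4, -71.2, 70.1]
ee_rot: [0.002, 0.746, 0.666, 0.001]
force: [2.3, -0.3, 6.8]
grip_width: 0.398
grip_force: 27.0
shift/200 [-0.0006 -0.0021  0.0105] spin 0.0016 | tcp [499.4 -71.2  70.1] shuttle [-21.1 -84.9] ang -6.56 F [ 2.3 -0.3  6.8] w 33.9 gf 27.0 t 3.55
```

View pics/s2.png

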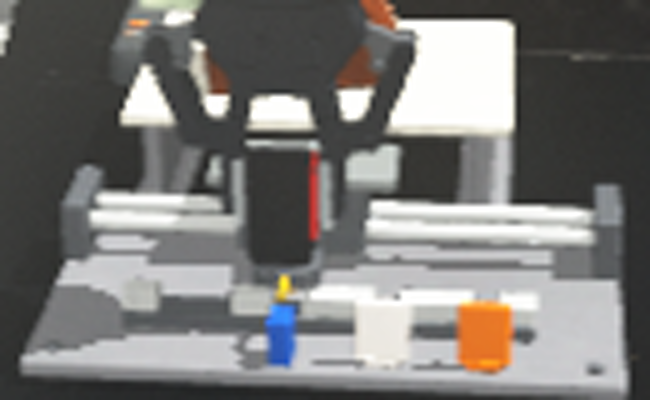

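The yellow pointer at (284,285) sits right above the blue block at (282,335), and the red tab is pressed in. Releasing now.

```bash
python3 -m pendant '[[[0,0,0,0,0.5],[0,0,0,0,0.7],[0,0,0,0,1],[0,0,0,0,1],[0,0,-0.2,0,1],[0,0,-0.4,0,1],[0,0,-0.4,0,1]]]'
python3 - <<'E'
from h import *
p,d=ctrl.capture("side"); cv2.imwrite("pics/s3.png",cv2.resize(p[190:270,215:345],None,fx=5,fy=5,interpolation=cv2.INTER_CUBIC))
m=roi(hsv(p,(0,150,120),(6,255,255)),215,345,215,245);print("red px",(m>0).sum(), np.ptp(np.nonzero(m)[1]),np.ptp(np.nonzero(m)[0]))
y=roi(hsv(p,(22,120,120),(35,255,255)),215,345,235,270);b=roi(hsv(p,(105,150,90),(125,255,255)),250,285,245,270)
print("yellow",np.nonzero(y)[1].mean()+0,"blue",np.nonzero(b)[1].mean())
# box target grasp: tool y along box y (world 95.84 deg)
rows((504.5,137.2),150,95.8)
E
```

```text
time_s: 4.3
eef_pos: [500.0, -71.4, 152.9]
ee_rot: [0.004, 0.746, 0.666, 0.002]
force: [-0.3, -0.5, -0.6]
grip_width: 1.001
grip_force: 0.0
red px 83 4 16
yellow 270.3 blue 270.8727272727273
shift/200 [ 1.0376e+00 -9.0000e-02 -6.0000e-04] spin 0.4315 | tcp [498.8 -71.  150.2] shuttle [-21.8 -84.7] ang -6.53 F [ 0.1  0.1 -1.6] w 85.1 gf 0.0 t 4.35
```

View pics/s3.png

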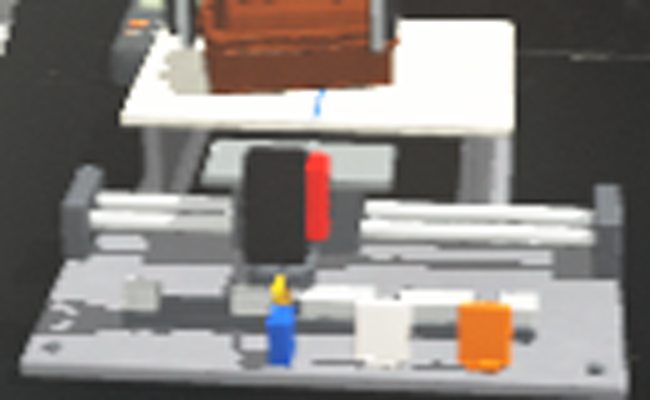

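The red tab is back out (crop x 305–328), the pointer is over the blue block, and the carriage is latched at loading. Next, the box.

```bash
python3 -m pendant '[[[0.25,-0.09,0,0.1,1],[0.5,-0.09,0,0.2,1],[0.75,-0.09,0,0.3,1],[1,-0.09,0,0.432,1],[1,-0.09,0,0.432,1],[1,-0.09,0,0.432,1],[1,-0.09,0,0.432,1],[1,-0.09,0,0.432,1],[1,-0.09,0,0.432,1],[1,-0.09,0,0.432,1],[1,-0.09,0,0.432,1]]]' 20
python3 - <<'E'
from h import *
rows((504.5,137.2),77,95.8); print(ctrl.sense()["joints"].round(2))
E
```

```text
time_s: 5.45
eef_pos: [502.2, 130.0, 146.9]
ee_rot: [-0.0, 0.999, 0.049, -0.001]
force: [0.7, 0.5, 0.2]
grip_width: 0.997
grip_force: 0.0
shift/200 [ 0.0161 -0.0347  0.3497] spin -0.0007 | tcp [502.2 130.  146.9] shuttle [-42.4 115.2] ang -84.33 F [0.7 0.5 0.2] w 84.7 gf 0.0 t 5.45
[ 0.03  0.38  1.63 -0.    1.13  1.5 ]
```

```bash
python3 -m pendant '[[[0.016,-0.035,0,0,1],[0.016,-0.035,0,0,1],[0.016,-0.035,0,0,1]]]'
python3 -c "
from h import *
s=[ctrl.capture('side') for _ in range(1)]; rows((504.5,137.2),77,95.8)"
python3 -m pendant '[[[0,0,0.1,0,1],[0,0,0.15,0,1],[0,0,0.15,0,1]]]'
python3 -c "
from h import *
rows((504.5,137.2),77,95.8)"
```

```text
time_s: 5.75
eef_pos: [505.2, 137.5, 148.0]
ee_rot: [0.0, 0.999, 0.05, -0.0]
force: [0.3, -0.6, -0.2]
grip_width: 0.996
grip_force: 0.0
shift/200 [-0.0036  0.0008  0.3555] spin -0.0002 | tcp [505.2 137.4 148.1] shuttle [-40.2 123. ] ang -84.23 F [-0.9  0.4  0. ] w 84.7 gf 0.0 t 5.8
time_s: 6.1
eef_pos: [504.5, 137.2, 117.0]
ee_rot: [0.0, 0.999, 0.05, -0.001]
force: [0.2, 0.1, 0.8]
grip_width: 1.004
grip_force: 0.0
shift/200 [ 0.0005 -0.      0.2   ] spin -0.0005 | tcp [504.5 137.2 117. ] shuttle [-40.9 122.7] ang -84.28 F [0.2 0.1 0.8] w 85.4 gf 0.0 t 6.1
```

```bash
python3 -m pendant '[[[0,0,0.1,0,1],[0,0,0.2,0,1],[0,0,0.2,0,1],[0,0,0.2,0,1]]]'
python3 -m pendant '[[[0,0,0,0,0.9],[0,0,0,0,0.85],[0,0,0,0,0.8],[0,0,0,0,0.78],[0,0,0,0,0.78]]]' 20
python3 -c "
from h import *
rows(shinv([0,0])*0+sh(-20,123),77,83.15)"
```

```text
time_s: 6.5
eef_pos: [505.7, 137.3, 79.1]
ee_rot: [0.0, 0.999, 0.05, 0.0]
force: [-0.6, 0.2, 0.6]
grip_width: 1.002
grip_force: 0.0
time_s: 7.0
eef_pos: [505.8, 137.4, 79.4]
ee_rot: [-0.0, 0.999, 0.05, 0.001]
force: [-1.9, 0.2, 6.1]
grip_width: 0.813
grip_force: 21.5
shift/200 [0.0959 0.0217 0.0124] spin 0.0698 | tcp [505.8 137.4  79.4] shuttle [-39.7 123.1] ang -84.29 F [-1.9  0.2  6.1] w 69.1 gf 21.5 t 7.0
```

```bash
python3 -m pendant '[[[0.02,0,0,0.015,0.78],[0.04,0.005,0,0.03,0.78],[0.06,0.01,0,0.045,0.78],[0.08,0.015,0,0.06,0.78],[0.096,0.022,0,0.07,0.78],[0.096,0.022,0,0.07,0.78],[0.096,0.022,0,0.07,0.78]]]'
python3 - <<'E'
from h import *
rows(sh(-20,0),77,83.15)
p,D=ctrl.capture("side")
p2,D2=ctrl.capture("top"); cv2.imwrite("pics/t4.png",p2)
bm=roi(hsv(p2,(0,100,40),(15,255,255)),205,275,185,250)
C=cloud("top",bm>0,D2); C=C[(C[:,2]>85)]; q=np.array([shinv(c) for c in C])
print(len(C),np.percentile(q[:,0],[0.5,99.5]),np.percentile(q[:,1],[.5,99.5]))
bs=roi(hsv(p,(0,100,30),(15,255,200)),215,345,150,220); Cs=cloud("side",bs>0,D); Cs=Cs[(Cs[:,2]>72)&(Cs[:,2]<130)]; q=np.array([shinv(c) for c in Cs])
print(len(Cs),np.percentile(q[:,0],[0.5,99.5]),np.percentile(q[:,1],[.5,50]),np.percentile(Cs[:,2],[1,99]))
E
```

```text
time_s: 7.7
eef_pos: [525.3, 135.0, 79.4]
ee_rot: [-0.0, 0.998, -0.06, 0.001]
force: [-1.5, 1.0, 5.2]
grip_width: 0.811
grip_force: 21.5
shift/200 [6.000e-04 6.148e-01 1.190e-02] spin -0.0003 | tcp [525.3 135.   79.4] shuttle [-20. 123.] ang -96.91 F [-1.5  1.   5.2] w 69.0 gf 21.5 t 7.7Traceback (most recent call last):
  File "<stdin>", line 7, in <module>
IndexError: too many indices for array: array is 1-dimensional, but 2 were indexed
```

```bash
python3 - <<'E'
from h import *
p,D=ctrl.capture("side")
bs=roi(hsv(p,(0,100,30),(15,255,200)),215,345,150,220); Cs=cloud("side",bs>0,D); Cs=Cs[(Cs[:,2]>72)&(Cs[:,2]<130)]; q=np.array([shinv(c) for c in Cs])
print(len(Cs),np.percentile(q[:,0],[0.5,99.5]),np.percentile(q[:,1],[.5,50]),np.percentile(Cs[:,2],[1,99]))
lo=(Cs[:,2]<98); print("body x",np.percentile(q[lo,0],[1,99]))
E
python3 -m pendant '[[[0,0,0,0,0.88],[0,0.04,0,0,0.88],[0,0.08,0,0,0.88],[0,0.12,0,0,0.88],[0,0.16,0,0,0.88],[0,0.2,0,0,0.88]]]'
python3 -c "
from h import *
rows(sh(-20,0),77,83.15)"
```

```text
675 [-70.98044278 185.49486093] [84.2143397  92.70731974] [ 73.76069342 128.02209285]
body x [-67.89815692  34.69864384]
time_s: 8.45
eef_pos: [520.0, 94.3, 78.4]
ee_rot: [-0.0, 0.998, -0.06, 0.0]
force: [0.2, 2.3, 2.2]
grip_width: 0.882
grip_force: 1.4
shift/200 [0.0026 0.4098 0.0067] spin -0.0004 | tcp [520.   94.3  78.4] shuttle [-20.4  82. ] ang -96.92 F [0.2 2.3 2.2] w 74.9 gf 1.4 t 8.45
```

```bash
python3 -m pendant '[[[0,0.04,0,0,0.88],[0,0.08,0,0,0.88],[0,0.12,0,0,0.88],[0,0.16,0,0,0.88],[0,0.2,0,0,0.88],[0,0.24,0,0,0.88],[0,0.28,0,0,0.88],[0.001,0.28,0,0,0.88]]]'
python3 - <<'E'
from h import *
rows(sh(-20,0),77,83.15)
p,D=ctrl.capture("side"); cv2.imwrite("pics/s5.png",cv2.resize(p[170:270,215:345],None,fx=5,fy=5,interpolation=cv2.INTER_CUBIC))
E
```

```text
time_s: 9.25
eef_pos: [513.4, 38.4, 78.2]
ee_rot: [0.0, 0.998, -0.061, -0.0]
force: [0.1, -0.4, -0.2]
grip_width: 0.879
grip_force: 0.0
shift/200 [0.0018 0.1283 0.0061] spin -0.0006 | tcp [513.4  38.4  78.2] shuttle [-20.3  25.7] ang -96.95 F [ 0.1 -0.4 -0.2] w 74.7 gf 0.0 t 9.25
```

View pics/s5.png

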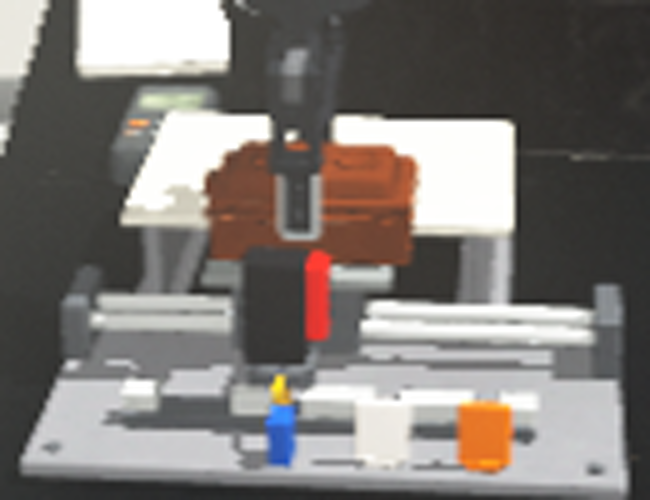

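The box is upright and square. Its front-bottom edge spans x 210–413 and the deck spans 202–393, so the box is about 5 mm too far to +x. I'll finish the push, square it, then correct x.

```bash
python3 -m pendant '[[[0,0.04,0,0,0.88],[0,0.08,0,0,0.88],[0.001,0.115,0,0,0.88],[0.001,0.128,0,0,0.88],[0.001,0.128,0,0,0.88],[0.001,0.128,0,0,0.78],[0.001,0.128,0,0,0.78],[0.001,0.128,0,0,0.78]]]' 20
python3 - <<'E'
from h import *
rows(sh(-20,0),77,83.15)
p,D=ctrl.capture("side"); cv2.imwrite("pics/s6.png",cv2.resize(p[170:270,215:345],None,fx=5,fy=5,interpolation=cv2.INTER_CUBIC))
bs=roi(hsv(p,(0,100,30),(15,255,200)),240,310,190,225)
c=biggest(bs); x,y,w,h=cv2.boundingRect(c); print(x,y,w,h)
for v in range(200,224,2):
    u=np.nonzero(bs[v])[0]
    if len(u): print(v,u.min(),u.max(),end="; ")
    g=p[v,240:310].astype(int)
E
```

```text
time_s: 10.1
eef_pos: [510.9, 13.9, 78.6]
ee_rot: [0.0, 0.998, -0.06, 0.0]
force: [-1.9, -1.7, 4.3]
grip_width: 0.815
grip_force: 22.7
shift/200 [-0.0006  0.0054  0.0083] spin -0.0002 | tcp [510.9  13.9  78.6] shuttle [-19.9   1.1] ang -96.89 F [-1.9 -1.7  4.3] w 69.2 gf 22.7 t 10.1
278 203 20 22
202 274 274; 204 262 292; 206 259 296; 208 258 297; 210 255 296; 212 255 296; 214 256 296; 216 255 296; 218 256 297; 220 256 297; 222 256 296;
```

View pics/s6.png

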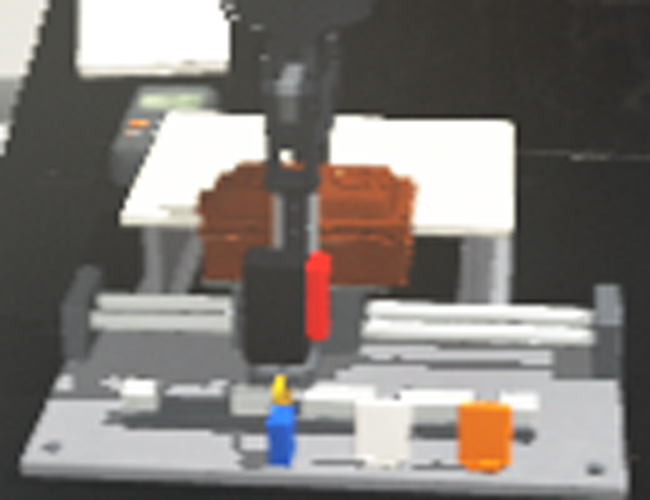

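```bash
python3 - <<'E'
from h import *
K,o,r=cal("side"); n=np.array([-np.sin(YAW),np.cos(YAW)])
def onY(u,v,y):
    d=r@np.linalg.inv(K)@[u,v,1]; t=(y-(o[:2]-O)@n)/(d[:2]@n); P=o+d*t; return np.r_[shinv(P),P[2]].round(1)
print("box",onY(255.5,220,-36),onY(297,220,-36))
print("deck front corners (pic s5)",onY(215+202/5,170+284/5,-25),onY(215+393/5,170+284/5,-25))
print("grip block top edges, red right", onY(215+243/5,170+300/5,-97),onY(215+305/5,170+300/5,-97),onY(215+330/5,170+300/5,-93))
print("blue",onY(270.4,258,-129),"orange",onY(215+485/5,170+436/5,-125))
E
```

```text
box [-68.5 -36.   88.7] [ 39.8 -36.   92.4]
deck front corners (pic s5) [-71. -25.  64.] [ 30.5 -25.   67.6]
grip block top edges, red right [-39.4 -97.   89.6] [ -8.6 -97.   90.7] [  3.4 -93.   89.2]
blue [ -19.8 -129.    29.6] orange [  81.8 -125.    33.9]
```

```bash
python3 -m pendant '[[[-0.01,0.002,0,0,0.78],[-0.02,0.005,0,0,0.78],[-0.026,0.005,0,0,0.78],[-0.026,0.005,0,0,0.78],[-0.026,0.005,0,0,0.9],[-0.026,0.005,0,0,1],[-0.026,0.005,0,0,1],[-0.026,0.005,-0.2,0,1],[-0.026,0.005,-0.4,0,1],[-0.026,0.005,-0.4,0,1]]]'
python3 -m pendant '[[[-0.5,0.1,-0.1,-0.1,1],[-0.7,0.1,-0.1,-0.2,1],[-0.9,0.1,-0.1,-0.3,1],[-0.9,0.1,-0.1,-0.4,1],[-0.9,0.1,-0.1,-0.5,1],[-0.9,0.1,-0.1,-0.5,1],[-0.9,0.1,-0.1,-0.5,1],[-0.9,0.1,-0.1,-0.5,1]]]'
python3 - <<'E'
from h import *
rows(sh(-21.5,-85),150,-6.85)
p,D=ctrl.capture("top"); cv2.imwrite("pics/t7.png",cv2.resize(p[155:280,185:335],None,fx=4,fy=4,interpolation=cv2.INTER_CUBIC))
bm=roi(hsv(p,(0,100,40),(15,255,255)),240,295,185,255); c=biggest(bm)
P=plane("top",c,103); f=rect(P); print(f,shinv(f[0])); P=cloud("top",bm>0,D);f=rect(P); print(f,shinv(f[0]),np.percentile(P[:,2],[5,95]))
S,DS=ctrl.capture("side"); cv2.imwrite("pics/s7.png",S)
bs=roi(hsv(S,(0,100,30),(15,255,200)),240,310,190,225)
for v in range(204,228,3):
    u=np.nonzero(bs[v])[0]
    if len(u): print(v,u.min(),u.max(),end="; ")
E
```

```text
time_s: 11.15
eef_pos: [507.3, 13.4, 162.7]
ee_rot: [0.001, 0.998, -0.06, 0.004]
force: [0.2, -0.6, -0.7]
grip_width: 1.001
grip_force: 0.0
time_s: 11.95
eef_pos: [323.8, 15.6, 177.8]
ee_rot: [-0.0, 0.856, 0.517, -0.0]
force: [0.4, 0.4, -0.6]
grip_width: 1.001
grip_force: 0.0
shift/200 [0.0241 0.9777 0.1377] spin -0.1163 | tcp [323.8  15.6 177.8] shuttle [-205.8  -19.6] ang -27.79 F [ 0.4  0.4 -0.6] w 85.1 gf 0.0 t 11.95
(array([506.7,  15. ]), 76.4, 117.3, 83.09) [-24.16682793   1.62924143]
(array([518.8,  16.2]), 81.9, 140.5, 82.94) [-12.29632466   4.26384802] [ 95.68301143 118.90647   ]
204 259 290; 207 256 295; 210 253 294; 213 254 294; 216 252 294; 219 254 295; 222 254 294;
```

View pics/t7.png

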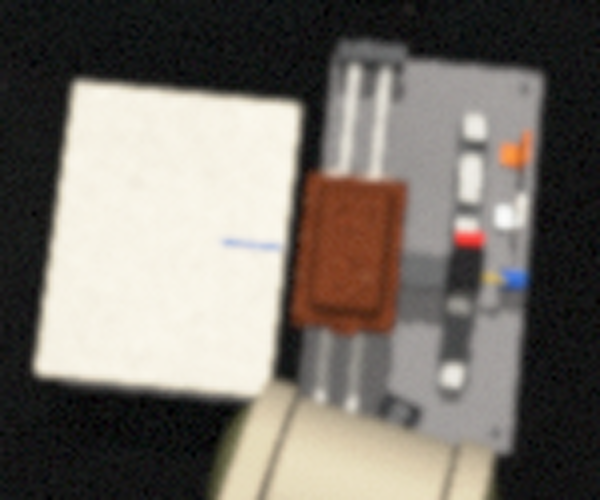

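The top view shows the box square on the deck: it spans crop (293–407, 172–333), with the pointer at the blue block and the tab out. Angle 83.1° against 83.15° for the shuttle, and the lip centre is within about 2 mm of the loading line. Back to the grip.

```bash
python3 -m pendant '[[[0.024,0.25,0,-0.04,1],[0.024,0.5,0,-0.08,1],[0.024,0.75,0,-0.116,1],[0.024,0.978,0,-0.116,1],[0.024,0.978,0,-0.116,1],[0.024,0.978,0.1,-0.116,1],[0.024,0.978,0.1,-0.116,1],[0.024,0.978,0.1,-0.116,1]]]'
python3 -c "
from h import *
ctrl.capture('side'); rows(sh(-21.3,-85),69,-6.85)"
```

```text
time_s: 12.85
eef_pos: [498.5, -72.2, 158.4]
ee_rot: [-0.0, 0.751, 0.66, -0.0]
force: [1.5, -0.7, -0.1]
grip_width: 0.997
grip_force: 0.0
shift/200 [0.0053 0.0008 0.4497] spin -0.0027 | tcp [498.9 -72.4 158.9] shuttle [-21.5 -86.1] ang -7.34 F [-0.2  0.3  0. ] w 85.0 gf 0.0 t 12.9
```

```bash
python3 -m pendant '[[[0.004,0.001,0,-0.003,1],[0.004,0.001,0.2,-0.003,1],[0.004,0.001,0.4,-0.003,1],[0.004,0.001,0.445,-0.003,1],[0.004,0.001,0.445,-0.003,1],[0.004,0.001,0.445,-0.003,0.7],[0.004,0.001,0.445,-0.003,0.5],[0.004,0.001,0.445,-0.003,0.3],[0.004,0.001,0.445,-0.003,0.3],[0.004,0.001,0.445,-0.003,0.3],[0.004,0.001,0.445,-0.003,0.3]]]' 25
python3 -c "
from h import *
rows(sh(78.5,-85),69,-6.85)"
```

```text
time_s: 14.0
eef_pos: [500.0, -72.0, 70.6]
ee_rot: [0.001, 0.747, 0.664, 0.001]
force: [-1.2, 0.3, 7.2]
grip_width: 0.402
grip_force: 29.2
shift/200 [0.002  0.4946 0.0093] spin 0.0006 | tcp [500.  -72.   70.6] shuttle [-20.4 -85.6] ang -6.73 F [-1.2  0.3  7.2] w 34.1 gf 29.2 t 14.0
```

```bash
python3 -m pendant '[[[0,0.015,0,0,0.3],[0,0.04,0,0,0.3],[0,0.07,0,0,0.3],[0,0.1,0,0,0.3],[0,0.13,0,0,0.3],[0,0.16,0,0,0.3],[0,0.19,0,0,0.3],[0,0.22,0,0,0.3],[0,0.235,0,0,0.3],[0,0.245,0,0,0.3],[0,0.25,0,0,0.3],[0,0.25,0,0,0.3]]]'
python3 -m pendant '[[[0,0.015,0,0,0.3],[0,0.04,0,0,0.3],[0,0.07,0,0,0.3],[0,0.1,0,0,0.3],[0,0.13,0,0,0.3],[0,0.16,0,0,0.3],[0,0.19,0,0,0.3],[0,0.215,0,0,0.3],[0,0.23,0,0,0.3],[0,0.24,0,0,0.3],[0,0.244,0,0,0.3],[0,0.244,0,0,0.3]]]'
python3 - <<'E'
from h import *
rows(sh(78.5,-85),69,-6.85)
p,D=ctrl.capture("side")
y=roi(hsv(p,(22,120,120),(35,255,255)),255,345,235,270);o=roi(hsv(p,(7,170,150),(16,255,255)),290,330,245,270)
for n,m in(("yellow",y),("orange",o)): q=np.nonzero(m); print(n,len(q[1]),q[1].mean() if len(q[1]) else 0,q[0].min() if len(q[1]) else 0)
E
```

```text
time_s: 15.2
eef_pos: [549.8, -78.0, 70.6]
ee_rot: [0.001, 0.747, 0.664, 0.001]
force: [-0.4, -0.3, 5.7]
grip_width: 0.4
grip_force: 28.7
time_s: 16.4
eef_pos: [598.1, -83.9, 70.7]
ee_rot: [0.001, 0.747, 0.664, 0.0]
force: [-0.4, -1.0, 4.6]
grip_width: 0.402
grip_force: 28.7
shift/200 [0.0031 0.0004 0.0083] spin 0.0006 | tcp [598.1 -83.9  70.7] shuttle [ 78.4 -85.6] ang -6.74 F [-0.4 -1.   4.6] w 34.2 gf 28.7 t 16.4
yellow 6 311.5 247
orange 117 311.35897435897436 251
```

```bash
python3 -m pendant '[[[0,0,0,0,0.45],[0,0,0,0,0.5],[0,0,0,0,0.7],[0,0,0,0,1],[0,0,0,0,1],[0,0,-0.2,0,1],[0,0,-0.4,0,1],[0,0,-0.6,0,1],[0,0,-0.6,0,1]]]'
python3 - <<'E'
from h import *
p,D=ctrl.capture("side")
m=roi(hsv(p,(0,150,120),(6,255,255)),215,345,195,245);v,u=np.nonzero(m);print("red px",len(u),np.ptp(u),np.ptp(v),u.mean())
y=roi(hsv(p,(22,120,120),(35,255,255)),255,345,235,270);o=roi(hsv(p,(7,170,150),(16,255,255)),290,330,245,270)
for n,mm in(("yellow",y),("orange",o)): print(n,np.nonzero(mm)[1].mean())
p,D=ctrl.capture("side") if 0 else (p,D)
bs=roi(hsv(p,(0,100,30),(15,255,200)),270,350,190,228)
for v in range(207,226,3):
    u=np.nonzero(bs[v])[0]
    if len(u): print(v,u.min(),u.max(),end="; ")
rows(sh(-220,-60),250,-6.85)
E
```

```text
time_s: 17.35
eef_pos: [599.3, -83.9, 195.1]
ee_rot: [0.004, 0.747, 0.665, 0.002]
force: [0.0, 0.5, 0.1]
grip_width: 1.0
grip_force: 0.0
red px 81 5 16 318.4691358024691
yellow 310.42857142857144
orange 311.364406779661
207 293 332; 210 290 333; 213 290 334; 216 291 332; 219 292 333; 222 292 332; 225 291 332; shift/200 [ 0.1298 -1.4909 -0.2984] spin 0.0008 | tcp [598.3 -83.5 191.8] shuttle [ 78.5 -85.3] ang -6.71 F [ 0.9  0.6 -1.7] w 85.1 gf 0.0 t 17.4
```

```bash
python3 -m pendant '[[[0,-0.25,-0.3,0,1],[0,-0.5,-0.3,0,1],[0,-0.75,-0.3,0,1],[0,-1,-0.3,0,1],[0,-1,-0.3,0,1],[0,-1,-0.3,0,1]]]'
python3 - <<'E'
from h import *
rows(sh(-220,-60),250,-6.85)
p,D=ctrl.capture("top")
bm=roi(hsv(p,(0,100,40),(15,220,200)),245,300,160,240); bm=cv2.morphologyEx(bm,cv2.MORPH_OPEN,np.ones((9,9))); c=biggest(bm)
P=plane("top",c,103); f=rect(P); print("box",f,shinv(f[0]))
m=roi(hsv(p,(0,150,120),(6,255,255)),295,312,180,240);v,u=np.nonzero(m);P=plane("top",[u.mean(),v.mean()],108)[0];print("red",len(u),shinv(P))
E
```

```text
time_s: 18.0
eef_pos: [396.7, -59.4, 248.7]
ee_rot: [-0.001, 0.747, 0.664, -0.0]
force: [-0.0, -0.2, 0.7]
grip_width: 0.996
grip_force: 0.0
shift/200 [ 0.1275 -0.4773 -0.0057] spin 0.0006 | tcp [396.7 -59.4 248.7] shuttle [-124.5  -85.3] ang -6.75 F [-0.  -0.2  0.7] w 84.7 gf 0.0 t 18.0
box (array([605.5,   3.9]), 76.1, 112.3, 84.62) [75.25182019  2.39239577]
red 16 [ 92.63365075 -84.5773732 ]
```

```bash
python3 - <<'E'
from h import *
p,D=ctrl.capture("top")
for lo in(80,100,120):
    bm=roi(hsv(p,(0,lo,35),(15,255,220)),245,300,160,245); c=biggest(bm); f=rect(plane("top",c,103)); print(f,shinv(f[0]))
E
```

```text
(array([606.7,   1.7]), 79.4, 121.8, 82.34) [76.70564935  0.35122435]
(array([606.9,   2.7]), 76.9, 121.0, 83.09) [76.78495126  1.36794024]
(array([605.8,   2.8]), 76.9, 118.3, 83.09) [75.68087623  1.33602892]
```

```bash
python3 -c "
from rig import ctrl
print(ctrl.finish_job())"
```

```text
the job is handed in; nothing more can be done
None
```

I handed the job in at about 18 s: the carriage went to the loading notch, the box was slid onto the deck (gripped to turn and centre it, pushed across the gap), and the loaded carriage is latched at the orange marker. By the cameras the box sits square and within about 2 mm of the deck's centre, and the manometer, scissors and stopwatch were left alone.

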